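Check the cold plate of a medicine cooler with a surface probe

TASK

Check the cold plate of the medicine cooling unit: lift the cover off its two pins and lay it flat on the middle of the green mat without dropping it, then take the yellow probe out of its stand and hold it upright with its sprung tip on the middle of the blue spot, pressed lightly so that the tip is about half way in. Do not disturb the bottle, the jar or the pill organiser. Finish while still holding the probe there: do not let go of it or put it down.

Things in the scene. Friction and masses are not known exactly. Their poses are not given: they have to be found in the camera images.
- unit: Medicine cooling unit, fixed: white housing 150 (x) x 200 (y) x 60 mm (z) with a blue band; origin at the centre of its underside, z up. In its top is a recess 90 (x) x 104 (y) mm, 8 mm deep, whose floor is the aluminium cold plate, 52 mm above the underside. Two steel pins, 6 mm in diameter, stand on the rim at x = 0, y = +64 and -64 mm and rise 12 mm above the 60 mm top. At the start the cover lies over the recess on these pins.
- cover: Loose grey cover plate 120 (x) x 152 (y) x 5 mm, about 0.2 kg, with two through holes 10 mm in diameter at x = 0, y = +64 and -64 mm for the unit's pins. Origin at the centre of its underside, z up. On its middle stands a blue rib to grip: 14 mm thick (x), 70 mm long (y), its top 41 mm above the cover's underside. At the start it sits on the unit's top, in line with the unit.
- mat: Green mat, fixed flat on the counter, 180 (x) x 210 (y) x 3 mm; origin at the centre of its underside. It may lie left or right of the unit; the probe stand is on the other side.
- stand: Probe stand, fixed: black block 70 x 70 x 50 mm, origin at the centre of its underside, with an upright through hole 14 mm in diameter in its middle that takes the probe's stem.
- probe: Loose surface thermometer probe, about 0.1 kg, upright in the stand at the start, in line with the stand. Its yellow handle is a square bar 24 x 24 mm, 80 mm tall; origin at the centre of the handle's underside, which rests on the stand's top; z runs up along the handle. Below it are a steel stem 9.6 mm in diameter, down to 26 mm under the origin, and a sprung copper tip 8 mm in diameter whose rounded end is 44 mm under the origin when not pressed.
- tip (a joint): How far the probe's sprung tip is pushed into the stem, in m: 0 free, 0.012 bottomed. The spring pushes back with 0.8 N at 0, growing by 0.25 N per mm (about 2.3 N half way in, 3.8 N at the stop).
- tip_end (a point): The lower end of the probe's sprung tip, on the probe's axis.
- blue_spot: Blue disc, 24 mm in diameter and 2 mm thick, fixed on the cold plate under the cover: the spot to probe. Origin at the centre of its underside (52 mm above the counter). It can lie anywhere in the +y or the -y half of the plate.
- blue_spot_top (a point): Centre of the blue disc's top face, 54 mm above the counter.
- orange_spot: Orange disc of the same size on the other half of the cold plate: not the one to probe.
- amber_bottle: Bystander: standing amber medicine bottle, 48 mm in diameter, 85 mm tall, origin at the centre of its underside.
- tablet_jar: Bystander: standing white tablet jar with a blue cap, 52 mm in diameter, 75 mm tall, origin at the centre of its underside.
- pill_organiser: Bystander: flat pill organiser with blue and yellow lids, 50 (x) x 130 (y) x 23 mm, beyond the unit, origin at the centre of its underside.
There are look-alikes about, which are no part of the job. Of the things like the unit, leave any that is turquoise; of the rest the larger one is meant.

How it is judged:
By the outcome, as a careful person would: the job done as asked, in the order asked, and still so for the second after the job is handed in, while the arm keeps its last pose, push and grip.
It also fails if it takes over 64 s, if anything falls off the work surface, if the arm or the gripper's body presses on something with over 40 N, if the wrist force passes 120 N, or if a joint passes its speed limit or range.

ROBOT

A 6-joint arm with a two-finger parallel gripper is mounted at the origin on the work surface. World frame = base frame: x ahead of the robot, y to its left, z up, the work surface at z = 0. Lengths are in mm, angles in rad, forces in N, time in s.
With the tool pointing down it reaches from about 275 to 1000 mm from the base axis. Payload 8.4 kg.
Tool frame: the origin (TCP) lies at the very end of the fingers, on their centre line; the grasp point (between the pads) lies 19 mm behind it; z points along the fingers, y is the direction in which the jaws open and shut (so a half turn about z gives the same grasp; the last joint's range is limited). The gripper opens to 85 mm and grips with 20 to 120 N. Pads are 22 mm wide; open, the fingers measure 114 mm over their backs; the gripper's body (76 mm by 85 mm) begins 54 mm behind the grasp point. The pads swing forward as they close: fully open they stand 13 mm farther back than shut.
Start: joints at [-1.234, 0.353, 1.633, -0, 1.155, -0.002], TCP at [207.721, -589.474, 231.281] pointing down, gripper open.
Joint ranges: [-2.63, 2.63], [-0.92, 2.1], [0.06, 2.66], [-1.3, 4.44], [0, 2.69], [-3.02, 3.02]. Speed limits (rad/s): [2.22, 2.22, 2.79, 3.14, 3.14, 3.14].

INTERFACE

Orientations are given as [roll, pitch, yaw] about the fixed x, y, z axes, in that order (R = Rz(yaw) Ry(pitch) Rx(roll)).
In Python, from rig import readout, grab_frame, calibration, r gives the robot as it stands. The module is installed in compiled form; this text tells all that it offers.
- The arm moves only by the tool play_rows, never from a script. Its argument "rows" is a list of rows, each a list of 3 entries, a list of its own where there are three numbers: the closure in counts, from 0 (fully open) to 255 (shut), then the shift along the tool's x, y, z in cm, then the turn, a rotation vector about the tool's x, y, z in rad. In form: [[gripper, [dx, dy, dz], [rx, ry, rz]], ...]. A call has 1 to 12 rows; each row is the pose to reach, as a shift and turn from the pose commanded when the call began, along the tool's axes at that moment; what a row does not reach only later rows make up. A row lasts 1/12 s, in which the tool goes at most 41.7 mm and 7.16 degrees, less where a joint would pass 70% of its speed; a pose out of reach is approached as far as the arm can. A call with a gripper value outside its range is refused whole. The fingers move at their own pace and stop on an object; "squeeze" is the grip in N (left out, the last holds). Time passes only in rows, so rows that repeat a pose let the fingers close. It gives the time, the measured TCP pose, the force and the opening at its end, in the units of the state.
- readout.sense(): the state, without advancing time (a new reading comes with each control period).
- grab_frame(name): name is "scene" or "side" or "wrist"; returns (picture, depth): 384x512x3 uint8, red, green, blue; 384x512 float32, mm along the optical axis (not along the pixel's ray), 0 where there is no reading.
- calibration(name): a dict with "vfov" (degrees; the focal length in pixels is half the picture's height over the tangent of half this angle, whatever the lens; pixels are square), "cx", "cy" (the principal point, pixels), "cam_to_world" (4x4, takes a point from camera to world coordinates). Camera axes: x right, y down, z forward; pixel columns grow to the right and rows downward; lengths in mm; the calibration is good to about 2 mm. A picture is of the moment at which its call begins: read the wrist's pose just before it. calibration takes no time and is no camera call; for the wrist camera it gives the pose at the moment of the call.
- r.sign_off(): hands the job in, once; it reports no verdict.
The state is a dict: "clock": time; "qpos": joint angles; "qvel": joint speeds; "joint_efforts": joint torques, N m; "eef_pos": TCP position; "tcp_rot": TCP orientation; "contact_force": force on the tool from outside, world axes, zero at the start; "wrist_torque": the same for the moment, N m; "opening": opening from 0.0 (shut) to 1.0 (fully open).
Only numpy, scipy, OpenCV 4.12 (cv2) and the standard library are available. Lean on these libraries where they do the work, as an engineer would, in place of code of your own. Each camera call takes 0.05 s, during which the arm holds its last target.

## Working session

There is one attempt and no reset: what is moved stays moved. The work goes in short steps, Python scripts to look and compute and a tool call to move; the robot and the scene stay as the last step left them, time stands still between calls to the robot, and variables do not carry over. Pictures are saved under pics/ and viewed, and the job is handed in when it is done.

Besides the shell and the picture viewer there is one more tool, called after "Call:" as name(argument=value, ...) on one line, values as JSON. play_rows: Moves the arm, as the interface text tells. Its arguments: {"type":"object","properties":{"rows":{"type":"array"},"squeeze":{"type":"number"}},"required":["rows"]}

```bash
mkdir -p pics; ls; python3 - <<'E'
from rig import readout, grab_frame, calibration, r
import cv2,numpy as np
for n in("scene","side","wrist"):
    c=calibration(n);p,d=grab_frame(n)
    cv2.imwrite(f"pics/{n}0.png",p[:,:,::-1]);np.savez(f"{n}0.npz",p=p,d=d,T=c["cam_to_world"],v=c["vfov"],cx=c["cx"],cy=c["cy"])
    print(n,c)
s=readout.sense();print(s)
E
```

```text
pics
scene {'vfov': 42.332378918315314, 'cx': 257.69398683292184, 'cy': 188.3176381889888, 'cam_to_world': array([[ 8.25235203e-01,  4.55345863e-01, -3.34136208e-01,
         9.61595599e+02],
       [ 5.64786851e-01, -6.63607818e-01,  4.90551197e-01,
        -6.54540224e+02],
       [ 1.63505797e-03, -5.93535853e-01, -8.04805888e-01,
         1.14688407e+03],
       [ 0.00000000e+00,  0.00000000e+00,  0.00000000e+00,
         1.00000000e+00]])}
side {'vfov': 45.892427265865564, 'cx': 254.0459859625733, 'cy': 191.64236715736072, 'cam_to_world': array([[-9.59989342e-01, -1.75492731e-01,  2.18226407e-01,
         2.84284836e+02],
       [-2.80018719e-01,  6.10357096e-01, -7.40981601e-01,
         7.88757954e+02],
       [-3.15915160e-03, -7.72441918e-01, -6.35077556e-01,
         7.65600226e+02],
       [ 0.00000000e+00,  0.00000000e+00,  0.00000000e+00,
         1.00000000e+00]])}
wrist {'vfov': 70.7999872602103, 'cx': 258.2315502884662, 'cy': 189.25704720238272, 'cam_to_world': array([[ 3.31918044e-01, -8.96403959e-01, -2.93752199e-01,
         2.83322014e+02],
       [-9.43306280e-01
[... 205 characters left out ...]

         1.00000000e+00]])}
{'clock': 0.15, 'qpos': array([-1.23440595e+00,  3.53491249e-01,  1.63394292e+00,  1.67651288e-05,
        1.15521087e+00, -2.39230697e-03]), 'qvel': array([ 0.00046755, -0.00062923, -0.0030189 , -0.00018657,  0.00095864,
       -0.00095936]), 'joint_efforts': array([ 3.01489554e-04, -6.05636072e+01, -3.42337346e+01, -8.75487126e-05,
        6.07890761e-03, -5.26771714e-06]), 'eef_pos': array([ 207.60401055, -589.13561651,  230.74149904]), 'tcp_rot': array([-3.14054030e+00, -1.78485449e-05,  3.38775894e-01]), 'contact_force': array([-0.27967203,  0.36078057, -0.28851571]), 'wrist_torque': array([0.00563249, 0.06741888, 0.00962322]), 'opening': 0.9983172279857847}
```

View pics/scene0.png

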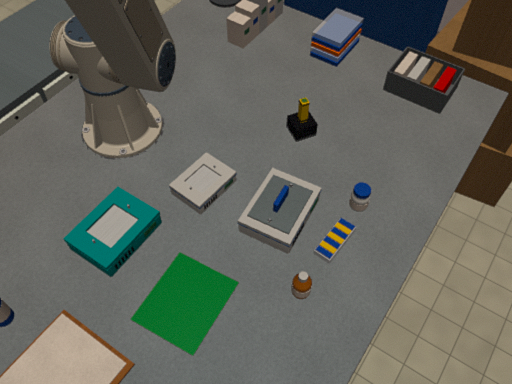

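View pics/side0.png

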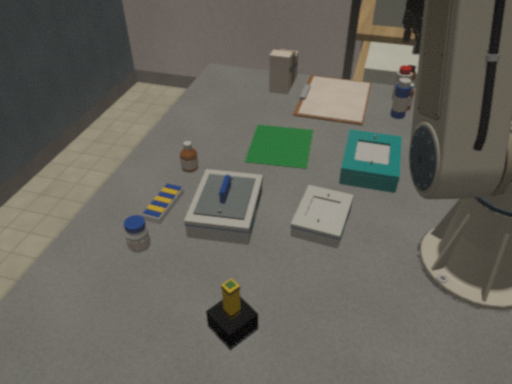

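View pics/wrist0.png

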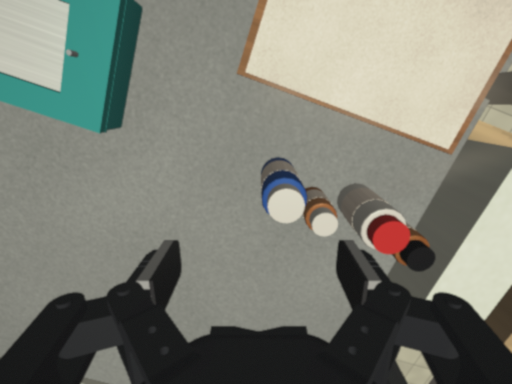

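The unit is at scene (280,207), with the smaller white look-alike at (205,180) and the turquoise one at (113,230). The mat is at (185,300) and the probe and stand at (302,120). Next I measure poses from depth.

```bash
cat > h.py <<'E'
import numpy as np,cv2
from scipy.spatial.transform import Rotation as R
def load(f):
    z=np.load(f);return z["p"],z["d"],z["T"],float(z["v"]),float(z["cx"]),float(z["cy"])
def cloud(p,d,T,v,cx,cy):
    f=192/np.tan(np.radians(v)/2)
    vv,uu=np.mgrid[:384,:512]
    P=np.stack([(uu-cx)/f*d,(vv-cy)/f*d,d],-1)
    W=P@T[:3,:3].T+T[:3,3]; W[d==0]=np.nan
    return W
def hsv(p): return cv2.cvtColor(p,cv2.COLOR_RGB2HSV)
def snap(name,tag):
    from rig import grab_frame,calibration
    c=calibration(name);p,d=grab_frame(name)
    cv2.imwrite(f"pics/{name}{tag}.png",p[:,:,::-1])
    np.savez(f"{name}{tag}.npz",p=p,d=d,T=c["cam_to_world"],v=c["vfov"],cx=c["cx"],cy=c["cy"])
def rect(xy):
    return cv2.minAreaRect(xy.astype(np.float32))
E
python3 - <<'E'
from h import *
np.set_printoptions(precision=1,suppress=True)
for n,boxes in (("scene",dict(unit=(235,165,325,252),mat=(130,250,240,355),stand=(285,95,320,140),jar=(345,178,375,212),pill=(312,215,358,262),bot=(288,268,316,300))),
 ("side",dict(unit=(185,168,266,238),mat=(245,122,316,168),stand=(205,276,260,345),jar=(120,212,155,248),pill=(140,180,188,222),bot=(178,140,202,174)))):
    p,*rest=load(n+"0.npz");W=cloud(p,*rest);H=hsv(p)
    print(n,"counter z",np.nanmedian(W[150:160,100:500,2]) )
    for k,(a,b,c,e) in boxes.items():
        w=W[b:e,a:c].reshape(-1,3);h=H[b:e,a:c].reshape(-1,3).astype(int);ok=~np.isnan(w[:,0])
        w=w[ok];h=h[ok]
        if k=="mat":
            m=(h[:,0]>45)&(h[:,0]<75)&(h[:,1]>150)
            print(k,rect(w[m][:,:2]),np.median(w[m][:,2]),m.sum())
        elif k=="unit":
            m=(w[:,2]>52)&(w[:,2]<66);print("unit top",rect(w[m][:,:2]),np.median(w[m][:,2]))
            m=(h[:,0]>100)&(h[:,0]<125)&(h[:,1]>150)&(w[:,2]>75)
            print("rib",rect(w[m][:,:2]),np.percentile(w[m][:,2],[5,50,95]),m.sum())
            m&=w[:,2]>96; print("ribtop",rect(w[m][:,:2]),m.sum())
        elif k=="stand":
            m=(w[:,2]>44)&(w[:,2]<54);print("stand top",rect(w[m][:,:2]),m.sum())
            m=(w[:,2]>60);print("handle",rect(w[m][:,:2]),m.sum(),w[m][:,2].max())
            m=(w[:,2]>124);print("handle top",rect(w[m][:,:2]),m.sum(),w[m].mean(0))
        else:
            m=w[:,2]>12;print(k,rect(w[m][:,:2]),w[m][:,2].max())
E
```

```text
scene counter z 0.3127998986933562
unit top ((587.7501220703125, -0.0605621337890625), (152.35240173339844, 203.97813415527344), 6.612026691436768) 62.06262555569788
rib ((588.9130859375, -1.5563621520996094), (13.921359062194824, 72.27127838134766), 6.014791488647461) [ 80.3  99.1 103.6] 171
ribtop ((588.8953247070312, -1.76922607421875), (13.759819984436035, 71.8414306640625), 5.885135650634766) 112
mat ((532.808837890625, -339.40545654296875), (179.60226440429688, 211.24783325195312), 5.522580146789551) 3.195384145752996 5760
stand top ((470.3546447753906, 305.8363037109375), (74.71951293945312, 75.12287139892578), 58.116764068603516) 298
handle ((472.8997497558594, 303.64227294921875), (29.39751434326172, 31.096338272094727), 63.05366516113281) 220 135.4786621726788
handle top ((469.20220947265625, 304.5785827636719), (23.537723541259766, 28.18195915222168), 52.39589309692383) 61 [471.  303.1 129.4]
jar ((749.3233642578125, 153.0450439453125), (50.5594367980957, 50.64978790283203), 52.48440170288086) 80.84249440295685
pill ((752.9931030273438, 12.213817596435547), (132.7027893066
[... 768 characters left out ...]
.55870819091797, 71.84115600585938), 57.3238525390625) 897
handle ((470.6404113769531, 307.0771484375), (25.047332763671875, 27.180004119873047), 58.081520080566406) 559 134.45412839644735
handle top ((470.27630615234375, 307.34246826171875), (24.688953399658203, 25.180927276611328), 56.60088348388672) 172 [469.4 308.6 129.2]
jar ((750.0989379882812, 124.30982971191406), (50.16047668457031, 120.76095581054688), 5.862881183624268) 78.15092985751198
pill ((736.1312255859375, 45.19587707519531), (108.02162170410156, 192.38609313964844), 28.27577781677246) 77.66535879635865
bot ((749.3140258789062, -148.98924255371094), (47.73810958862305, 38.09327697753906), 14.159958839416504) 87.3145555359971
```

```bash
cat >> h.py <<'E'
def to(x,y,z,yaw):
    "shift in tool cm and rotvec from present measured pose"
    from rig import readout
    s=readout.sense();A=R.from_euler('xyz',s["tcp_rot"])
    B=R.from_euler('xyz',[np.pi,0,yaw])
    d=A.inv().apply(np.array([x,y,z])-s["eef_pos"])/10
    rv=(A.inv()*B).as_rotvec()
    print("pos",s["eef_pos"].round(1),"rot",s["tcp_rot"].round(4),"F",s["contact_force"].round(1),"op",round(s["opening"],3),"t",round(s["clock"],2))
    print("shift cm",d.round(3),"turn",rv.round(4))
E
python3 -c "
from h import *
to(520,0,260,1.679)"
```

```text
pos [ 207.6 -589.1  230.7] rot [-3.1405 -0.      0.3388] F [-0.3  0.4 -0.3] op 0.998 t 0.15
shift cm [ 49.043 -45.186  -2.877] turn [-9.0000e-04 -7.0000e-04 -1.3402e+00]
```

```bash
python3 -c "
from h import *
to(588,0,260,1.679)"
```

```text
pos [ 207.6 -589.1  230.7] rot [-3.1405 -0.      0.3388] F [-0.3  0.4 -0.3] op 0.998 t 0.15
shift cm [ 55.456 -42.926  -2.88 ] turn [-9.0000e-04 -7.0000e-04 -1.3402e+00]
```

Call:
play_rows(rows=[[0,[3,-2.3,-0.2],[0,0,-0.07]],[0,[6,-4.6,-0.5],[0,0,-0.15]],[0,[9,-7,-0.8],[0,0,-0.22]],[0,[12,-9.3,-1],[0,0,-0.29]],[0,[15,-11.6,-1.2],[0,0,-0.36]],[0,[18,-14,-1.4],[0,0,-0.44]],[0,[21,-16.3,-1.6],[0,0,-0.51]],[0,[24,-18.6,-1.8],[0,0,-0.58]],[0,[27,-21,-2],[0,0,-0.65]],[0,[30,-23.3,-2.2],[0,0,-0.73]],[0,[33,-25.6,-2.4],[0,0,-0.8]],[0,[36,-28,-2.6],[0,0,-0.87]]])

```text
clock: 1.15
eef_pos: [454.8, -204.0, 257.4]
tcp_rot: [3.141, 0.0, 1.212]
contact_force: [0.6, -0.3, -0.1]
opening: 1.003
```

```bash
python3 -c "
from h import *
to(588,0,260,1.679)"
```

```text
pos [ 454.8 -204.   257.4] rot [3.1415e+00 1.0000e-04 1.2123e+00] F [ 0.6 -0.3 -0.1] op 1.003 t 1.15
shift cm [23.78   5.312 -0.261] turn [ 1.000e-04  1.000e-04 -4.667e-01]
```

Call:
play_rows(rows=[[0,[3,0.7,0],[0,0,-0.06]],[0,[6,1.3,0],[0,0,-0.12]],[0,[9,2,0],[0,0,-0.18]],[0,[12,2.7,0],[0,0,-0.24]],[0,[15,3.3,0],[0,0,-0.3]],[0,[18,4,-0.1],[0,0,-0.36]],[0,[21,4.7,-0.2],[0,0,-0.42]],[0,[23.8,5.3,-0.2],[0,0,-0.467]],[0,[23.8,5.3,-0.2],[0,0,-0.467]],[0,[23.8,5.3,-0.2],[0,0,-0.467]]])

```text
clock: 1.98
eef_pos: [588.2, -0.9, 258.8]
tcp_rot: [-3.141, 0.0, 1.678]
contact_force: [-0.1, -1.1, 0.0]
opening: 1.0
```

```bash
python3 - <<'E'
from h import *
to(588,0,260,1.679)
for n in("wrist","scene","side"): snap(n,"1")
np.set_printoptions(precision=1,suppress=True)
p,*rest=load("wrist1.npz");W=cloud(p,*rest).reshape(-1,3);h=hsv(p).reshape(-1,3).astype(int)
m=(h[:,0]>100)&(h[:,0]<125)&(h[:,1]>150)&(W[:,2]>95)&(W[:,2]<112)&(abs(W[:,0]-588)<60)
print("ribtop",rect(W[m][:,:2]),np.median(W[m][:,2]),m.sum())
E
```

```text
pos [588.2  -0.9 258.8] rot [-3.1407  0.      1.6777] F [-0.1 -1.1  0. ] op 1.0 t 1.98
shift cm [ 0.088 -0.013 -0.124] turn [-0.0008  0.     -0.0013]
ribtop ((591.0232543945312, -16.498411178588867), (9.471023559570312, 30.914182662963867), 5.901716232299805) 100.53844213768576 161
```

View pics/wrist1.png

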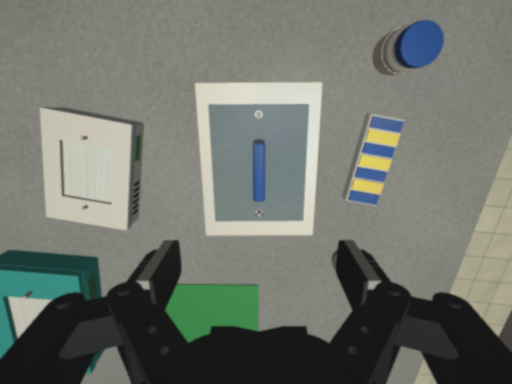

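The rib is centred near (259,170), with the pins at (259,115) and (259,212). I'll check by ray-to-plane.

```bash
cat >> h.py <<'E'
def ray(n,u,v,z):
    p,d,T,vf,cx,cy=load(n);f=192/np.tan(np.radians(vf)/2)
    u=np.atleast_1d(u).astype(float);v=np.atleast_1d(v).astype(float)
    D=np.stack([(u-cx)/f,(v-cy)/f,np.ones_like(u)],-1)@T[:3,:3].T
    return T[:3,3]+D*((z-T[2,3])/D[:,2])[:,None]
E
python3 - <<'E'
from h import *
np.set_printoptions(precision=1,suppress=True)
p,d,*_=load("wrist1.npz");H=hsv(p).astype(int)
m=(H[...,0]>100)&(H[...,0]<125)&(H[...,1]>150);m[:130]=0;m[205:]=0;m[:,:240]=0;m[:,280:]=0
v,u=np.nonzero(m);print(rect(np.c_[u,v]))
print(rect(ray("wrist1.npz",u,v,101)[:,:2]))
print("pins",ray("wrist1.npz",[259,259],[115,212],70))
g=(p[82:92,190:330].astype(int).min(-1)>180)
w=(p.astype(int).min(-1)>150)&(np.ptp(p.astype(int),axis=-1)<40);w[:78]=0;w[240:]=0;w[:,:188]=0;w[:,328:]=0
v,u=np.nonzero(w);print("unit top",rect(ray("wrist1.npz",u,v,60)[:,:2]))
cv2.imwrite("pics/crop1.png",cv2.resize(p[70:250,180:340,::-1],None,fx=3,fy=3,interpolation=cv2.INTER_NEAREST))
E
```

```text
((259.0, 186.5), (25.0, 8.0), 90.0)
((591.0043334960938, -16.29431915283203), (9.429173469543457, 30.506248474121094), 5.887446880340576)
pins [[582.5  62.4  70. ]
 [595.8 -60.9  70. ]]
unit top ((588.7831420898438, -0.44077301025390625), (151.21633911132812, 200.47129821777344), 6.279449462890625)
```

View pics/crop1.png

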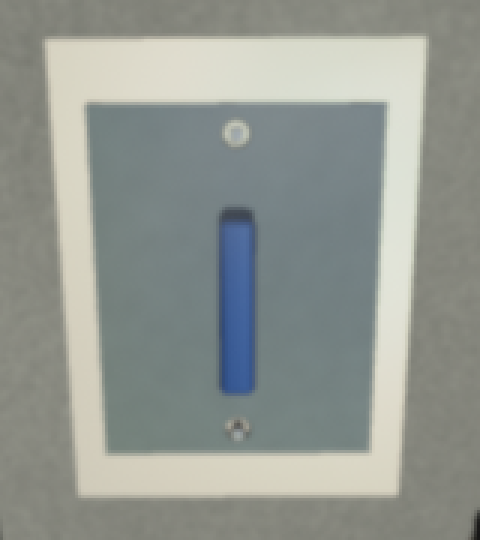

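```bash
python3 -c "
from h import *
to(588.8,0,72,1.679)"
```

```text
pos [587.3  -2.7 259. ] rot [-3.1407e+00  2.0000e-04  1.6747e+00] F [0.1 0.7 1. ] op 0.999 t 2.13
shift cm [ 0.259  0.191 18.703] turn [-0.0009  0.0002 -0.0043]
```

Call:
play_rows(rows=[[0,[0.1,0.1,2],[0,0,0]],[0,[0.1,0.1,4.5],[0,0,0]],[0,[0.1,0.1,7],[0,0,0]],[0,[0.1,0.1,9],[0,0,0]],[0,[0.1,0.1,10],[0,0,0]],[0,[0.1,0.1,10],[0,0,0]],[0,[0.1,0.1,10],[0,0,0]],[0,[0.1,0.1,10],[0,0,0]]])

```text
clock: 2.8
eef_pos: [589.7, -1.2, 160.7]
tcp_rot: [3.14, 0.0, 1.675]
contact_force: [0.9, 0.1, 0.5]
opening: 1.003
```

```bash
python3 -c "
from h import *
to(588.8,0,72,1.679)
snap('wrist','2')
to(588.8,0,72,1.679)
p,d,*_=load('wrist2.npz')
from rig import calibration
print(calibration('wrist')['cam_to_world'].round(2), _[0].round(2))
"
```

```text
pos [589.7  -1.2 160.7] rot [3.1397e+00 2.0000e-04 1.6752e+00] F [0.9 0.1 0.5] op 1.003 t 2.8
shift cm [ 0.133 -0.097  8.87 ] turn [ 0.0019  0.0002 -0.0038]
pos [589.9  -1.1 160.8] rot [3.1392e+00 2.0000e-04 1.6754e+00] F [-1.   0.  -0.2] op 1.003 t 2.85
shift cm [ 0.122 -0.118  8.884] turn [ 0.0024  0.0002 -0.0036]
[[ 9.9000e-01  1.0000e-01  3.0000e-02  5.8184e+02]
 [ 1.0000e-01 -9.5000e-01 -3.1000e-01  7.7440e+01]
 [ 0.0000e+00  3.1000e-01 -9.5000e-01  3.0303e+02]
 [ 0.0000e+00  0.0000e+00  0.0000e+00  1.0000e+00]] [[ 9.9000e-01  1.0000e-01  3.0000e-02  5.8178e+02]
 [ 1.0000e-01 -9.5000e-01 -3.1000e-01  7.7320e+01]
 [ 0.0000e+00  3.1000e-01 -9.5000e-01  3.0287e+02]
 [ 0.0000e+00  0.0000e+00  0.0000e+00  1.0000e+00]]
```

View pics/wrist2.png

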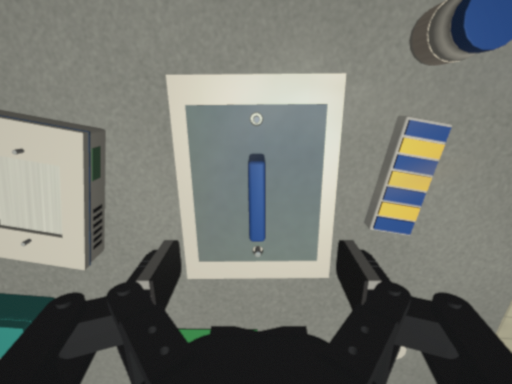

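```bash
python3 - <<'E'
from h import *
f="wrist2.npz"
p,d,*_=load(f);w=(p.astype(int).min(-1)>150)&(np.ptp(p.astype(int),axis=-1)<40);w[:70]=0;w[284:]=0;w[:,:160]=0;w[:,352:]=0
v,u=np.nonzero(w);print("unit top",rect(ray(f,u,v,60)[:,:2]))
print(ray(f,[256.5,258],[119,251],68))
print(ray(f,[257,257.5],[162,240],101))
E
```

```text
unit top ((588.8128662109375, -0.397369384765625), (150.6864013671875, 200.49429321289062), 6.351534366607666)
[[582.09935123  62.98088584  68.        ]
 [596.4375288  -62.66259443  68.        ]]
[[585.6600516   33.47561631 101.        ]
 [592.87904865 -32.62846193 101.        ]]
```

Call:
play_rows(rows=[[0,[0.1,-0.05,2],[0,0,0]],[0,[0.1,-0.05,4],[0,0,0]],[0,[0.1,-0.05,6],[0,0,0]],[0,[0.1,-0.05,7.5],[0,0,0]],[0,[0.1,-0.05,8.5],[0,0,0]],[0,[0.1,-0.05,8.9],[0,0,0]],[0,[0.1,-0.05,8.9],[0,0,0]],[0,[0.1,-0.05,8.9],[0,0,0]]], squeeze=60)

```text
clock: 3.52
eef_pos: [589.0, 0.1, 71.2]
tcp_rot: [3.14, 0.0, 1.676]
contact_force: [1.1, 0.4, 0.3]
opening: 0.994
```

Call:
play_rows(rows=[[120,[0,0,0],[0,0,0]],[160,[0,0,0],[0,0,0]],[200,[0,0,0],[0,0,0]],[255,[0,0,0],[0,0,0]],[255,[0,0,0],[0,0,0]],[255,[0,0,0],[0,0,0]],[255,[0,0,0],[0,0,0]],[255,[0,0,0],[0,0,0]],[255,[0,0,0],[0,0,0]],[255,[0,0,0],[0,0,0]],[255,[0,0,0],[0,0,0]],[255,[0,0,0],[0,0,0]]])

```text
clock: 4.52
eef_pos: [588.6, 0.1, 70.6]
tcp_rot: [3.141, 0.0, 1.676]
contact_force: [-1.2, -0.8, 6.0]
opening: 0.151
```

```bash
python3 -c "
from h import *
to(589,0,72,1.679)
snap('side','3')
snap('wrist','3')
"
```

```text
pos [5.886e+02 1.000e-01 7.060e+01] rot [3.1412 0.     1.6757] F [-1.2 -0.8  6. ] op 0.151 t 4.52
shift cm [-0.014  0.044 -0.141] turn [ 0.0004  0.     -0.0033]
```

View pics/side3.png

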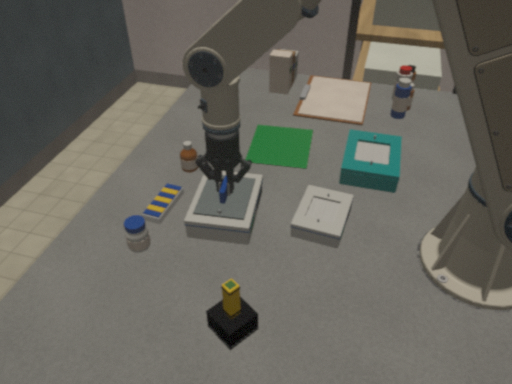

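View pics/wrist3.png

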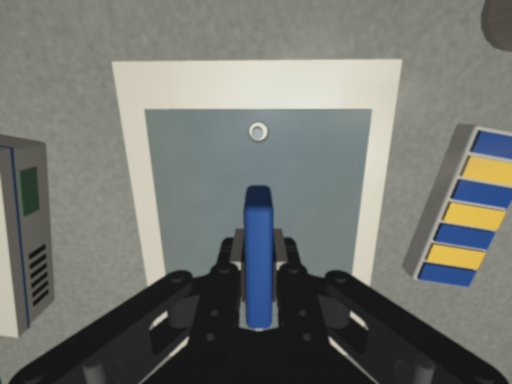

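Grasped at an opening of about 13 mm. Lifting straight up.

Call:
play_rows(rows=[[255,[0,0,-0.4],[0,0,0]],[255,[0,0,-0.9],[0,0,0]],[255,[0,0,-1.5],[0,0,0]],[255,[0,0,-2.2],[0,0,0]],[255,[0,0,-3],[0,0,0]],[255,[0,0,-4],[0,0,0]],[255,[0,0,-5.5],[0,0,0]],[255,[0,0,-7],[0,0,0]],[255,[0,0,-8.5],[0,0,0]],[255,[0,0,-9.5],[0,0,0]],[255,[0,0,-10],[0,0,0]],[255,[0,0,-10],[0,0,0]]], squeeze=80)

```text
clock: 5.62
eef_pos: [589.1, 0.1, 171.8]
tcp_rot: [3.139, 0.0, 1.676]
contact_force: [1.5, -0.2, -2.3]
opening: 0.151
```

```bash
python3 -c "
from h import *
to(532.8,-339,150,1.667)
snap('side','4')
snap('wrist','4')
"
```

```text
pos [5.891e+02 1.000e-01 1.718e+02] rot [3.1393e+00 3.0000e-04 1.6758e+00] F [ 1.5 -0.2 -2.3] op 0.151 t 5.62
shift cm [-33.132  -9.155   2.166] turn [0.0023 0.0002 0.0088]
```

View pics/side4.png

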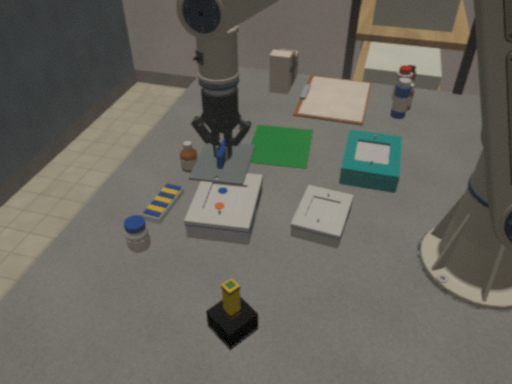

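View pics/wrist4.png

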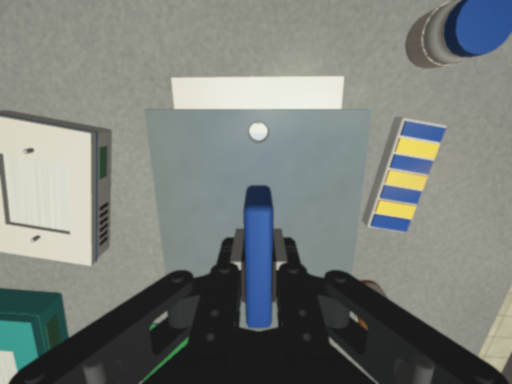

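Call:
play_rows(rows=[[255,[-0.5,-0.14,0],[0,0,0]],[255,[-2,-0.55,0],[0,0,0]],[255,[-4,-1.1,0],[0,0,0]],[255,[-6.5,-1.8,0],[0,0,0]],[255,[-9,-2.5,0],[0,0,0]],[255,[-11.5,-3.2,0],[0,0,0]],[255,[-14,-3.9,0],[0,0,0]],[255,[-16.5,-4.6,0],[0,0,0.002]],[255,[-19,-5.3,0],[0,0,0.004]],[255,[-21.5,-6,0],[0,0,0.005]],[255,[-24,-6.7,0],[0,0,0.007]],[255,[-26,-7.2,0],[0,0,0.009]]])

```text
clock: 6.72
eef_pos: [542.8, -267.9, 169.3]
tcp_rot: [-3.14, -0.0, 1.666]
contact_force: [0.6, 0.2, -2.5]
opening: 0.149
```

Call:
play_rows(rows=[[255,[-2,-0.55,0],[0,0,0]],[255,[-3.8,-1,0],[0,0,0]],[255,[-5.3,-1.4,0],[0,0,0]],[255,[-6.3,-1.7,0],[0,0,0]],[255,[-6.9,-1.9,0],[0,0,0]],[255,[-7.1,-2,0],[0,0,0]],[255,[-7.1,-2,0],[0,0,0]],[255,[-7.1,-2,0],[0,0,0]],[255,[-7.1,-2,0],[0,0,0]]])

```text
clock: 7.47
eef_pos: [531.0, -337.8, 170.3]
tcp_rot: [-3.142, -0.0, 1.667]
contact_force: [-0.5, 0.3, -2.3]
opening: 0.153
```

```bash
python3 -c "
from h import *
to(532.8,-339,60,1.667)
for n in('side','wrist','scene'): snap(n,'5')
to(532.8,-339,60,1.667)
f='wrist5.npz'
p,*_=load(f);H=hsv(p).astype(int)
for f in('wrist5','scene5','side5'):
  p,d,*rr=load(f+'.npz');H=hsv(p).astype(int);W=cloud(p,d,*rr)
  m=(H[...,0]>45)&(H[...,0]<75)&(H[...,1]>150)&(abs(W[...,2]-3)<15)&(abs(W[...,0]-533)<140)&(abs(W[...,1]+339)<150)
  v,u=np.nonzero(m);P=ray(f+'.npz',u,v,3)[:,:2]
  print(f,rect(P),m.sum(), P.min(0),P.max(0))
"
```

```text
pos [ 531.  -337.8  170.3] rot [-3.1415e+00 -3.0000e-04  1.6675e+00] F [-0.5  0.3 -2.3] op 0.153 t 7.47
shift cm [-0.14   0.164 11.027] turn [-0.     -0.0003  0.0005]
pos [ 531.1 -338.   170.4] rot [ 3.1415 -0.      1.6676] F [ 0.6  0.4 -1.8] op 0.148 t 7.62
shift cm [-0.114  0.159 11.037] turn [ 0.0001 -0.      0.0006]Traceback (most recent call last):
  File "<string>", line 12, in <module>
    print(f,rect(P),m.sum(), P.min(0),P.max(0))
                             ~~~~~^^^
    return umr_minimum(a, axis, None, out, keepdims, initial, where)
ValueError: zero-size array to reduction operation minimum which has no identity
```

View pics/side5.png

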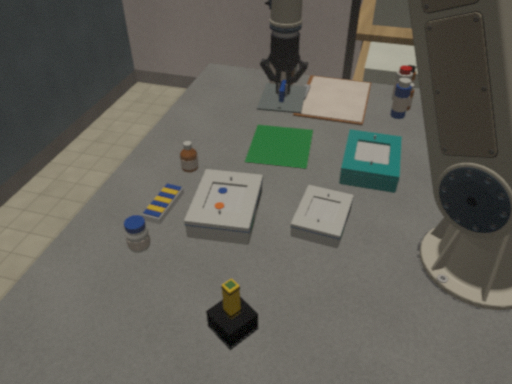

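View pics/wrist5.png

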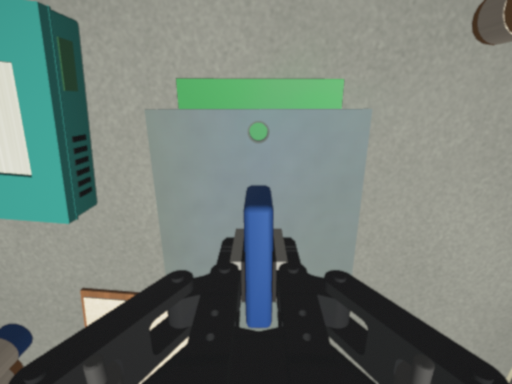

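View pics/scene5.png

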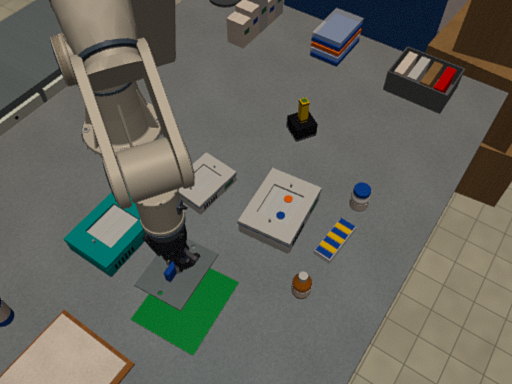

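```bash
python3 -c "
from h import *
for f in('scene0','side0','side5'):
  p,d,*rr=load(f+'.npz');H=hsv(p).astype(int);W=cloud(p,d,*rr)
  m=(H[...,0]>45)&(H[...,0]<80)&(H[...,1]>130);
  Q=ray(f+'.npz',*np.mgrid[:512,:384].reshape(2,-1),3).reshape(512,384,3).transpose(1,0,2)
  m&=(abs(Q[...,0]-533)<140)&(abs(Q[...,1]+339)<150)
  P=Q[m][:,:2];print(f,rect(P),m.sum())
print(ray('wrist5.npz',[177,343.5],[78,78],3))
a=np.radians(5.5);c=np.array([532.8,-339]);
for s in(-90,90): print(c+[s*np.cos(a)-105*np.sin(a),s*np.sin(a)+105*np.cos(a)])
"
```

```text
scene0 ((533.124267578125, -339.452880859375), (178.69871520996094, 208.72842407226562), 5.522695064544678) 5816
side0 ((533.3758544921875, -336.49444580078125), (171.913330078125, 200.8380889892578), 5.776721477508545) 2094
side5 ((533.2061767578125, -336.6026916503906), (171.7037353515625, 200.454833984375), 5.679423809051514) 2090
[[ 435.61407578 -244.14760796    3.        ]
 [ 611.70212801 -227.13507132    3.        ]]
[ 433.15053813 -243.1095169 ]
[ 612.32185384 -225.85728144]
```

Call:
play_rows(rows=[[255,[-0.05,0.05,0.5],[0,0,0]],[255,[-0.1,0.15,2],[0,0,0]],[255,[-0.1,0.15,4],[0,0,0]],[255,[-0.1,0.15,6],[0,0,0]],[255,[-0.1,0.15,8],[0,0,0]],[255,[-0.1,0.15,10],[0,0,0]],[255,[-0.1,0.15,11.5],[0,0,0]],[255,[-0.1,0.15,13],[0,0,0]],[255,[-0.1,0.15,14],[0,0,0]],[255,[-0.1,0.15,14.5],[0,0,0]],[255,[-0.1,0.15,14.7],[0,0,0]],[255,[-0.1,0.15,14.7],[0,0,0]]])

```text
clock: 8.62
eef_pos: [532.6, -339.4, 23.2]
tcp_rot: [-3.141, -0.0, 1.667]
contact_force: [0.4, 0.8, -2.2]
opening: 0.147
```

```bash
python3 -c "
from h import *
to(533,-339,14,1.667)
snap('wrist','6')
to(533,-339,14,1.667)
"
```

```text
pos [ 532.6 -339.4   23.2] rot [-3.1415e+00 -1.0000e-04  1.6669e+00] F [ 0.4  0.8 -2.2] op 0.147 t 8.62
shift cm [0.039 0.049 0.92 ] turn [-0.0001 -0.0001 -0.0001]
pos [ 532.8 -339.7   23.8] rot [3.1410e+00 4.0000e-04 1.6668e+00] F [ 0.3  0.9 -1.5] op 0.152 t 8.67
shift cm [0.064 0.021 0.976] turn [ 0.0006  0.0004 -0.0002]
```

Call:
play_rows(rows=[[255,[0,0,0.3],[0,0,0]],[255,[0,0,0.5],[0,0,0]],[255,[0,0,0.7],[0,0,0]],[255,[0,0,0.8],[0,0,0]],[255,[0,0,0.85],[0,0,0]],[255,[0,0,0.9],[0,0,0]],[255,[0,0,0.9],[0,0,0]]])

```text
clock: 9.25
eef_pos: [532.4, -339.4, 14.2]
tcp_rot: [-3.142, -0.0, 1.667]
contact_force: [-0.8, 0.7, -2.1]
opening: 0.148
```

Weight is still carried (−2.1 N), so I continue down in small steps.

Call:
play_rows(rows=[[255,[0,0,0.05],[0,0,0]],[255,[0,0,0.1],[0,0,0]],[255,[0,0,0.1],[0,0,0]],[255,[0,0,0.1],[0,0,0]]])

```text
clock: 9.58
eef_pos: [532.6, -339.5, 13.7]
tcp_rot: [3.141, 0.0, 1.667]
contact_force: [-1.7, 1.4, 3.6]
opening: 0.152
```

Call:
play_rows(rows=[[190,[0,0,0],[0,0,0]],[170,[0,0,0],[0,0,0]],[130,[0,0,0],[0,0,0]],[80,[0,0,0],[0,0,0]],[40,[0,0,0],[0,0,0]],[0,[0,0,0],[0,0,0]],[0,[0,0,0],[0,0,0]],[0,[0,0,-0.5],[0,0,0]],[0,[0,0,-2],[0,0,0]],[0,[0,0,-4],[0,0,0]],[0,[0,0,-7],[0,0,0]],[0,[0,0,-10],[0,0,0]]])

```text
clock: 10.58
eef_pos: [531.9, -339.1, 114.0]
tcp_rot: [-3.14, -0.001, 1.667]
contact_force: [-0.1, -0.3, -0.3]
opening: 0.999
```

Call:
play_rows(rows=[[0,[0,0,-3.5],[0,0,0]],[0,[0,0,-7],[0,0,0]],[0,[0,0,-10],[0,0,0]],[0,[0,0,-12],[0,0,0]],[0,[0,0,-12],[0,0,0]],[0,[0,0,-12],[0,0,0]]])

```text
clock: 11.08
eef_pos: [533.0, -339.8, 235.0]
tcp_rot: [3.139, 0.002, 1.667]
contact_force: [0.1, 0.3, -0.0]
opening: 1.001
```

```bash
python3 -c "
from h import *
to(533,-339,14,1.667)
for n in('side','wrist','scene'): snap(n,'7')
"
```

```text
pos [ 533.  -339.8  235. ] rot [3.1392e+00 1.9000e-03 1.6668e+00] F [ 0.1  0.3 -0. ] op 1.001 t 11.08
shift cm [ 0.121 -0.045 22.096] turn [ 0.0024  0.0019 -0.0002]
```

View pics/wrist7.png

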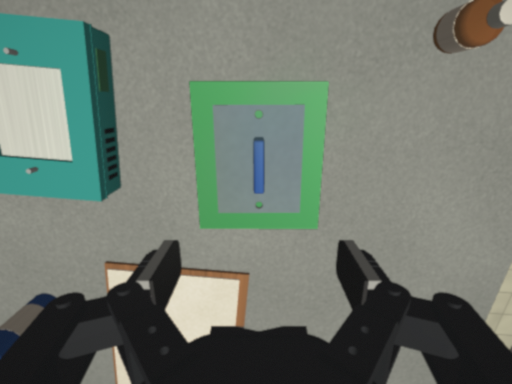

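View pics/scene7.png

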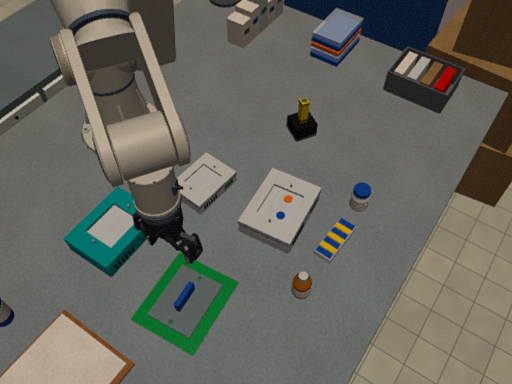

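The cover lies flat and centred on the mat, at wrist (259,160). The blue spot is at scene (281,215) and orange at (288,199). Quantifying both.

```bash
python3 -c "
from h import *
f='wrist7.npz';p,d,*rr=load(f);H=hsv(p).astype(int)
g=(H[...,0]>45)&(H[...,0]<80)&(H[...,1]>100);g[240:]=0;g[:70]=0;g[:,:180]=0;g[:,340:]=0
v,u=np.nonzero(g);print('mat',rect(ray(f,u,v,3)[:,:2]))
c=~g;c[:102]=0;c[216:]=0;c[:,:205]=0;c[:,315:]=0
n,l,st,ce=cv2.connectedComponentsWithStats(c.astype(np.uint8));k=1+st[1:,4].argmax();print(st[k])
v,u=np.nonzero(l==l[190,240]);print('cover',rect(ray(f,u,v,8)[:,:2]))
for f in('scene7','side7','scene5','side5'):
  p,d,*rr=load(f+'.npz');H=hsv(p).astype(int);Q=ray(f+'.npz',*np.mgrid[:512,:384].reshape(2,-1),54).reshape(512,384,3).transpose(1,0,2)
  m=(abs(Q[...,0]-589)<45)&(abs(Q[...,1])<52)
  b=m&(H[...,0]>98)&(H[...,0]<128)&(H[...,1]>130);o=m&(H[...,0]<18)&(H[...,1]>130)
  print(f,'blue',Q[b].mean(0).round(1),b.sum(),'orange',Q[o].mean(0).round(1))
to(470,306,230,2.574)
to(470,306,230,1.004)
"
```

```text
mat ((532.6842041015625, -339.486328125), (177.29197692871094, 205.21604919433594), 5.486973762512207)
[ 212  104   94  110 9598]
cover ((532.9453735351562, -340.3111267089844), (121.73108673095703, 153.1907501220703), 5.533783912658691)
scene7 blue [605.8 -26.3  54. ] 44 orange [594.1  30.2  54. ]
side7 blue [606.6 -25.8  54. ] 16 orange [594.6  30.8  54. ]
scene5 blue [605.8 -26.3  54. ] 44 orange [594.1  30.2  54. ]
side5 blue [606.3 -26.2  54. ] 17 orange [594.7  30.6  54. ]
pos [ 531.7 -339.   231.9] rot [-3.1398e+00 -1.4000e-03  1.6668e+00] F [ 0.4 -0.2 -0.2] op 1.0 t 11.23
shift cm [6.4789e+01 4.1000e-02 2.8400e-01] turn [-0.001  -0.0022 -0.9072]
pos [ 531.7 -339.   231.9] rot [-3.1398e+00 -1.4000e-03  1.6668e+00] F [ 0.4 -0.2 -0.2] op 1.0 t 11.23
shift cm [6.4789e+01 4.1000e-02 2.8400e-01] turn [-0.0022 -0.0008  0.6628]
```

Call:
play_rows(rows=[[0,[1,0.3,0],[0,0,0]],[0,[3,0.9,0],[0,0,0]],[0,[6,1.8,0],[0,0,0]],[0,[9.5,2.9,0],[0,0,0]],[0,[13,4,0],[0,0,0]],[0,[16.5,5.1,0],[0,0,0]],[0,[20,6.1,0],[0,0,0]],[0,[23.5,7.2,0],[0,0,0]],[0,[26.5,8.1,0],[0,0,0]],[0,[28.5,8.7,0],[0,0,0]],[0,[29.7,9.1,0],[0,0,0]],[0,[30.1,9.2,0],[0,0,0]]])

```text
clock: 12.23
eef_pos: [595.0, -28.8, 232.4]
tcp_rot: [-3.14, -0.001, 1.669]
contact_force: [-0.2, 0.6, -0.4]
opening: 0.999
```

Call:
play_rows(rows=[[0,[0,0,4],[0,0,0]],[0,[0,0,7],[0,0,0]],[0,[0,0,8],[0,0,0]],[0,[0,0,8],[0,0,0]],[0,[0,0,8],[0,0,0]],[0,[0,0,8],[0,0,0]]])

```text
clock: 12.73
eef_pos: [596.3, -31.6, 154.9]
tcp_rot: [3.14, 0.0, 1.666]
contact_force: [-0.1, 0.0, 0.5]
opening: 0.999
```

```bash
python3 -c "
from h import *
to(470,306,230,2.574)
snap('wrist','8'); 
to(470,306,230,2.574)
snap('wrist','9'); 
to(470,306,230,2.574)
for f in('wrist8','wrist9'):
  p,d,*rr=load(f+'.npz');H=hsv(p).astype(int);Q=ray(f+'.npz',*np.mgrid[:512,:384].reshape(2,-1),54).reshape(512,384,3).transpose(1,0,2)
  m=(abs(Q[...,0]-589)<45)&(abs(Q[...,1])<52)
  b=m&(H[...,0]>98)&(H[...,0]<128)&(H[...,1]>130);o=m&(H[...,0]<18)&(H[...,1]>130)
  print(f,'blue',Q[b].mean(0).round(1),rect(Q[b][:,:2]),b.sum(),'orange',Q[o].mean(0).round(1))
"
```

```text
pos [596.3 -31.6 154.9] rot [3.1395e+00 4.0000e-04 1.6661e+00] F [-0.1  0.   0.5] op 0.999 t 12.73
shift cm [34.807 -9.342 -7.542] turn [ 0.0018  0.0013 -0.9079]
pos [596.4 -31.5 155.1] rot [3.1388e+00 5.0000e-04 1.6662e+00] F [-0.2 -0.1  0.2] op 0.999 t 12.78
shift cm [34.801 -9.351 -7.528] turn [ 0.0024  0.0017 -0.9078]
pos [596.4 -31.4 155.1] rot [3.1388e+00 4.0000e-04 1.6664e+00] F [0.5 0.5 0.9] op 0.999 t 12.83
shift cm [34.788 -9.337 -7.531] turn [ 0.0024  0.0017 -0.9076]
wrist8 blue [606.1 -27.1  54. ] ((606.2061767578125, -27.39990997314453), (19.847055435180664, 20.722305297851562), 5.41849946975708) 381 orange [nan nan nan]
wrist9 blue [606.2 -27.1  54. ] ((606.365966796875, -27.374147415161133), (20.396207809448242, 20.689891815185547), 49.96601104736328) 383 orange [nan nan nan]<string>:12: RuntimeWarning: Mean of empty slice.
  ret = um.true_divide(
```

View pics/wrist8.png

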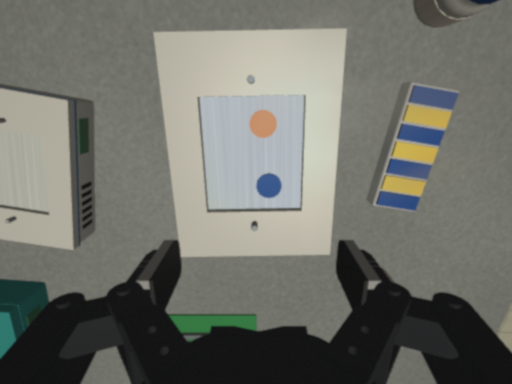

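Call:
play_rows(rows=[[0,[1,-0.3,-1.5],[0,0,-0.03]],[0,[3,-0.8,-3.5],[0,0,-0.1]],[0,[6,-1.6,-5.5],[0,0,-0.18]],[0,[9.5,-2.6,-7],[0,0,-0.27]],[0,[13,-3.5,-7.5],[0,0,-0.36]],[0,[16.5,-4.4,-7.5],[0,0,-0.45]],[0,[20,-5.4,-7.5],[0,0,-0.54]],[0,[23.5,-6.3,-7.5],[0,0,-0.63]],[0,[27,-7.3,-7.5],[0,0,-0.72]],[0,[30.5,-8.2,-7.5],[0,0,-0.81]],[0,[33.5,-9,-7.5],[0,0,-0.88]],[0,[34.8,-9.3,-7.5],[0,0,-0.908]]])

```text
clock: 13.83
eef_pos: [468.3, 309.9, 229.8]
tcp_rot: [3.139, 0.0, 2.581]
contact_force: [0.6, -0.1, 0.2]
opening: 1.003
```

Call:
play_rows(rows=[[0,[0,0,0],[0,0,0]],[0,[0,0,0],[0,0,0]],[0,[0,0,0],[0,0,0]],[0,[0,0,0],[0,0,0]]])

```text
clock: 14.17
eef_pos: [469.9, 305.2, 228.5]
tcp_rot: [-3.142, 0.0, 2.573]
contact_force: [0.1, 0.7, -0.1]
opening: 0.999
```

```bash
python3 -c "
from h import *
snap('wrist','10'); 
to(470,306,71,2.574)
f='wrist10'
p,d,*rr=load(f+'.npz');H=hsv(p).astype(int);W=cloud(p,d,*rr)
y=(H[...,0]>18)&(H[...,0]<35)&(H[...,1]>150)
for z,s in((130,y&(W[...,2]>123)),(50,(W[...,2]>42)&(W[...,2]<56))):
  v,u=np.nonzero(s);print(z,rect(W[s][:,:2]),rect(ray(f+'.npz',u,v,z)[:,:2]),s.sum(),u.mean(),v.mean())
g=(H[...,0]>40)&(H[...,0]<85)&(H[...,1]>100)&(W[...,2]>110)
v,u=np.nonzero(g);print('greentop',len(u)); 
if len(u): print(rect(ray(f+'.npz',u,v,130)[:,:2]))
"
```

```text
pos [469.9 305.2 228.5] rot [3.1416e+00 3.0000e-04 2.5725e+00] F [-0.4 -0.3  0.2] op 1.001 t 14.22
shift cm [ 0.037  0.07  15.747] turn [ 0.      0.0003 -0.0015]
130 ((465.258544921875, 307.6372375488281), (26.502077102661133, 15.018574714660645), 79.32597351074219) ((464.79351806640625, 307.9438781738281), (26.459569931030273, 15.520146369934082), 78.96389770507812) 36 260.8333333333333 180.75
50 ((514.339599609375, 92.287353515625), (429.97540283203125, 336.48419189453125), 65.1812515258789) ((518.4464111328125, 95.38333129882812), (420.9960632324219, 343.0851135253906), 65.19500732421875) 5617 141.51896029909204 212.31280042727434
greentop 8
((477.5346374511719, -44.06661605834961), (0.5677111148834229, 16.751497268676758), 14.563379287719727)
```

View pics/wrist10.png

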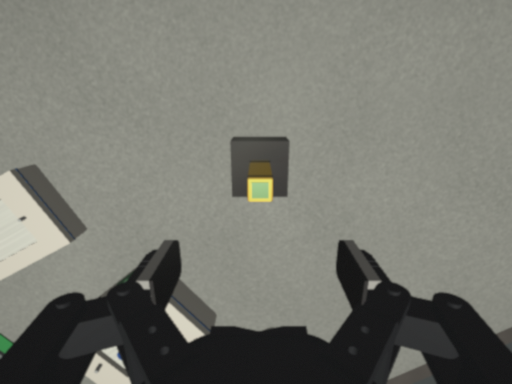

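```bash
python3 -c "
from h import *
P=ray('wrist10.npz',[248,272,248,272,260],[178,178,202,202,190],130);print(P.round(1))
print(ray('wrist10.npz',[232,288.5,232,288.5],[142,142,196,196],50).round(1))
to(470.3,305.5,110,2.574)
"
```

```text
[[455.1 303.2 130. ]
 [467.1 321.9 130. ]
 [474.9 290.1 130. ]
 [487.3 309.4 130. ]
 [471.  306.2 130. ]]
[[425.3 296.7  50. ]
 [461.2 352.9  50. ]
 [481.1 258.5  50. ]
 [519.5 318.4  50. ]]
pos [469.9 305.2 228.5] rot [3.1416e+00 3.0000e-04 2.5725e+00] F [-0.4 -0.3  0.2] op 1.001 t 14.22
shift cm [-0.016  0.044 11.847] turn [ 0.      0.0003 -0.0015]
```

Call:
play_rows(rows=[[0,[0,0.1,1.5],[0,0,0]],[0,[0,0.1,4],[0,0,0]],[0,[0,0.1,6.5],[0,0,0]],[0,[0,0.1,9],[0,0,0]],[0,[0,0.1,11.5],[0,0,0]],[0,[0,0.1,13.5],[0,0,0]],[0,[0,0.1,15],[0,0,0]],[0,[0,0.1,15.7],[0,0,0]],[0,[0,0.1,15.7],[0,0,0]],[0,[0,0.1,15.7],[0,0,0]]], squeeze=40)

```text
clock: 15.05
eef_pos: [470.2, 306.9, 71.6]
tcp_rot: [-3.141, -0.0, 2.574]
contact_force: [0.8, 0.2, -1.0]
opening: 0.998
```

```bash
python3 -c "
from h import *
to(470.7,306,71,2.574)
snap('wrist','11');"
```

```text
pos [470.2 306.9  71.6] rot [-3.1415 -0.      2.5738] F [ 0.8  0.2 -1. ] op 0.998 t 15.05
shift cm [-0.087 -0.051  0.057] turn [-0.0001 -0.     -0.0002]
```

View pics/wrist11.png

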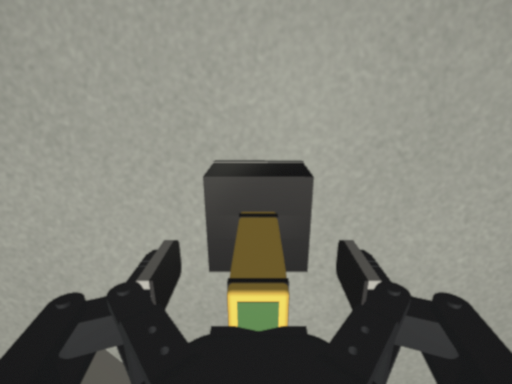

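Handle is centred between the fingers, at column 258. Closing.

Call:
play_rows(rows=[[100,[0,0,0],[0,0,0]],[140,[0,0,0],[0,0,0]],[160,[0,0,0],[0,0,0]],[180,[0,0,0],[0,0,0]],[200,[0,0,0],[0,0,0]],[255,[0,0,0],[0,0,0]],[255,[0,0,0],[0,0,0]],[255,[0,0,0],[0,0,0]],[255,[0,0,0],[0,0,0]],[255,[0,0,0],[0,0,0]],[255,[0,0,0],[0,0,0]],[255,[0,0,0],[0,0,0]]], squeeze=60)

```text
clock: 16.1
eef_pos: [469.9, 307.4, 71.7]
tcp_rot: [3.141, 0.0, 2.575]
contact_force: [-1.1, -1.1, 5.5]
opening: 0.274
```

```bash
python3 -c "
from h import *
to(470.7,306,71,2.574)
from rig import readout;print(readout.sense()['wrist_torque'])
snap('wrist','12');snap('side','12')
p,*_=load('side12.npz');cv2.imwrite('pics/side12c.png',cv2.resize(p[230:360,160:300,::-1],None,fx=4,fy=4))"
```

```text
pos [469.9 307.4  71.7] rot [3.1413e+00 1.0000e-04 2.5749e+00] F [-1.1 -1.1  5.5] op 0.274 t 16.1
shift cm [-0.146 -0.076  0.071] turn [0.0003 0.0001 0.0009]
[-0.10441329  0.1783656  -0.02642771]
```

View pics/wrist12.png

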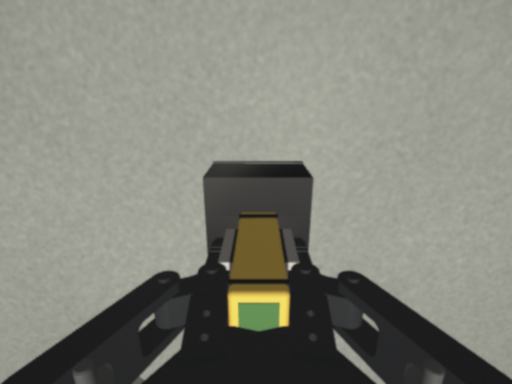

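View pics/side12c.png

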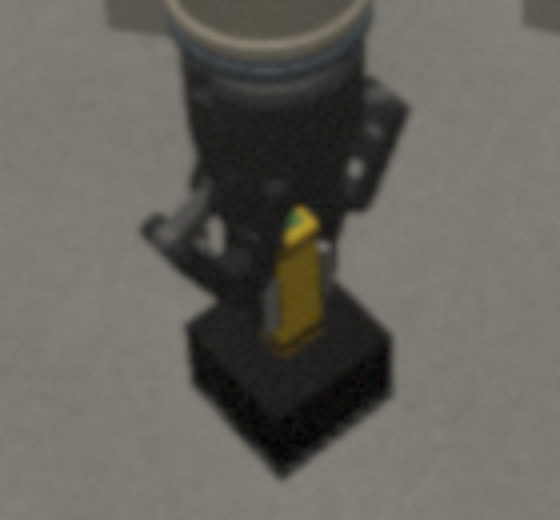

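Call:
play_rows(rows=[[255,[0,0,-0.4],[0,0,0]],[255,[0,0,-1],[0,0,0]],[255,[0,0,-2],[0,0,0]],[255,[0,0,-3],[0,0,0]],[255,[0,0,-4],[0,0,0]],[255,[0,0,-5.5],[0,0,0]],[255,[0,0,-7],[0,0,0]],[255,[0,0,-9],[0,0,0]],[255,[0,0,-10.5],[0,0,0]],[255,[0,0,-11],[0,0,0]],[255,[0,0,-11],[0,0,0]]])

```text
clock: 17.12
eef_pos: [470.7, 307.9, 183.4]
tcp_rot: [3.138, 0.001, 2.575]
contact_force: [-0.4, 0.9, -1.0]
opening: 0.273
```

```bash
python3 -c "
from h import *
to(606.2,-27,182,2.574)
snap('wrist','13');snap('side','13');snap('scene','13')
a=load('side13.npz')[0][180:330,160:300];b=load('scene13.npz')[0][40:150,240:360]
cv2.imwrite('pics/c13.png',np.hstack([cv2.resize(a,(400,428)),cv2.resize(b,(400,428))])[:,:,::-1])"
```

```text
pos [470.7 307.9 183.4] rot [3.1384e+00 1.5000e-03 2.5748e+00] F [-0.4  0.9 -1. ] op 0.273 t 17.12
shift cm [-29.412 -20.977   0.112] turn [0.0032 0.0015 0.0008]
```

View pics/wrist13.png

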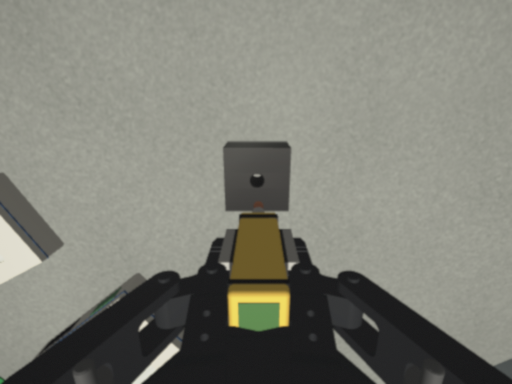

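View pics/c13.png

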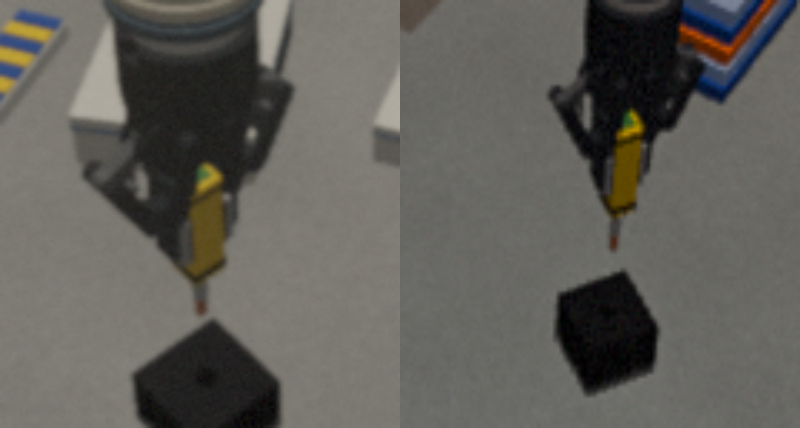

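```bash
python3 -c "
from h import *
print('hole',ray('wrist13.npz',257,181,50))
for f,(x0,x1,y0,y1) in dict(wrist13=(235,285,190,230),side13=(215,250,265,300),scene13=(290,320,85,110)).items():
  p,d,*rr=load(f+'.npz');H=hsv(p).astype(int)[y0:y1,x0:x1]
  m=((H[...,0]<14)|(H[...,0]>172))&(H[...,1]>90)
  v,u=np.nonzero(m);print(f,len(u),u.min()+x0,u.max()+x0,v.min()+y0,v.max()+y0,u.mean()+x0,v.mean()+y0)
  print(ray(f+'.npz',u.mean()+x0,v.mean()+y0,126), d[y0:y1,x0:x1][m].mean())
a=load('wrist13.npz')[0][185:235,225:295];cv2.imwrite('pics/c13w.png',cv2.resize(a,None,fx=8,fy=8,interpolation=0)[:,:,::-1])
"
```

```text
hole [[471.68191416 305.92123952  50.        ]]
wrist13 39 254 262 202 206 257.9230769230769 204.15384615384616
[[469.39827041 308.3492177  126.        ]] 210.49812
side13 9 229 231 286 289 229.88888888888889 287.3333333333333
[[470.52497455 309.9741547  126.        ]] 801.2907
scene13 6 303 304 101 103 303.5 102.0
[[470.80439794 303.60884072 126.        ]] 1456.9713
```

View pics/c13w.png

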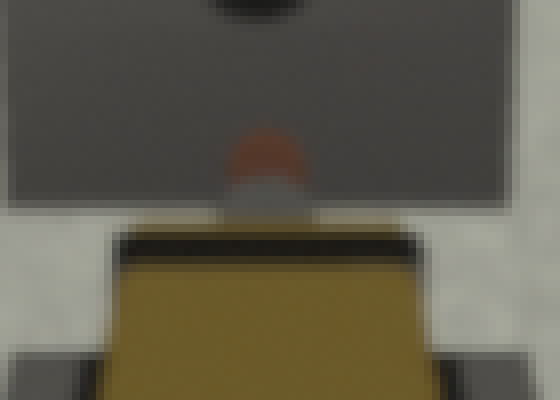

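Call:
play_rows(rows=[[255,[-0.7,-0.5,0],[0,0,0]],[255,[-2.2,-1.6,0],[0,0,0]],[255,[-4.3,-3.1,0],[0,0,0]],[255,[-6.5,-4.6,0],[0,0,0]],[255,[-8.7,-6.2,0],[0,0,0]],[255,[-11,-7.8,0],[0,0,0]],[255,[-13.3,-9.5,0],[0,0,0]],[255,[-15.6,-11.1,0],[0,0,0]],[255,[-18,-12.8,0],[0,0,0]],[255,[-20.3,-14.5,0],[0,0,0]],[255,[-22.6,-16.1,0],[0,0,0]],[255,[-24.7,-17.6,0],[0,0,0]]])

```text
clock: 18.27
eef_pos: [583.5, 23.9, 180.2]
tcp_rot: [-3.14, -0.001, 2.574]
contact_force: [0.3, 0.1, -1.5]
opening: 0.279
```

Call:
play_rows(rows=[[255,[-1.8,-1.3,0],[0,0,0]],[255,[-3.2,-2.3,0],[0,0,0]],[255,[-4.2,-3,0.5],[0,0,0]],[255,[-4.6,-3.3,1.2],[0,0,0]],[255,[-4.7,-3.4,2],[0,0,0]],[255,[-4.7,-3.4,2.5],[0,0,0]],[255,[-4.7,-3.4,2.7],[0,0,0]],[255,[-4.7,-3.4,2.7],[0,0,0]],[255,[-4.7,-3.4,2.7],[0,0,0]],[255,[-4.7,-3.4,2.7],[0,0,0]]])

```text
clock: 19.1
eef_pos: [605.2, -27.1, 154.6]
tcp_rot: [3.141, 0.0, 2.576]
contact_force: [-0.3, -0.3, -2.3]
opening: 0.277
```

```bash
cat > chk.py <<'E'
import sys
from h import *
t=sys.argv[1]
to(606.2,-27,150,2.574)
for n in('wrist','side','scene'): snap(n,t)
a=load(f'side{t}.npz')[0][130:220,180:270];b=load(f'scene{t}.npz')[0][160:250,235:325];c=load(f'wrist{t}.npz')[0][150:270,198:318]
cv2.imwrite(f'pics/c{t}.png',np.hstack([cv2.resize(x,(266,266*2)[:1]*2,interpolation=0) for x in(a,b,c)])[:,:,::-1])
cv2.imwrite(f'pics/cw{t}.png',cv2.resize(c,(720,720),interpolation=0)[60:660,:,::-1])
E
python3 chk.py 14
```

```text
pos [605.2 -27.1 154.6] rot [3.1413e+00 3.0000e-04 2.5756e+00] F [-0.3 -0.3 -2.3] op 0.277 t 19.1
shift cm [-0.082  0.063  0.459] turn [0.0003 0.0003 0.0016]
```

View pics/c14.png

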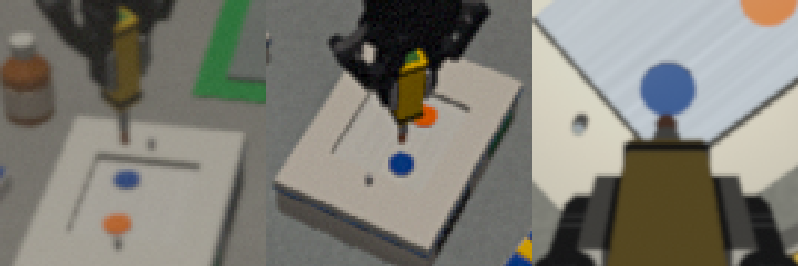

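View pics/wrist14.png

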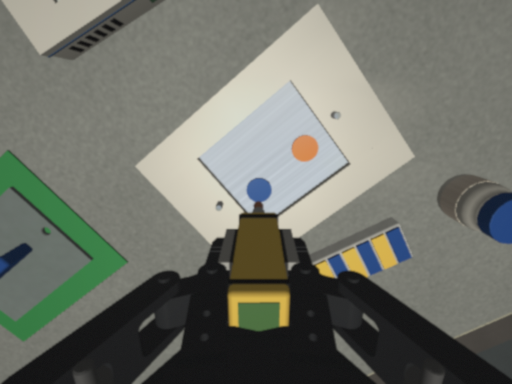

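Call:
play_rows(rows=[[255,[-0.08,0.06,0.5],[0,0,0]],[255,[-0.08,0.06,1.1],[0,0,0]],[255,[-0.08,0.06,1.7],[0,0,0]],[255,[-0.08,0.06,2.3],[0,0,0]],[255,[-0.08,0.06,2.8],[0,0,0]],[255,[-0.08,0.06,3],[0,0,0]],[255,[-0.08,0.06,3],[0,0,0]],[255,[-0.08,0.06,3],[0,0,0]],[255,[-0.08,0.06,3],[0,0,0]]])

```text
clock: 20.0
eef_pos: [606.3, -27.7, 124.5]
tcp_rot: [3.141, 0.0, 2.575]
contact_force: [-0.2, -0.1, -1.4]
opening: 0.276
```

```bash
python3 chk.py 15
```

```text
pos [606.3 -27.7 124.5] rot [3.1414e+00 3.0000e-04 2.5748e+00] F [-0.2 -0.1 -1.4] op 0.276 t 20.0
shift cm [ 0.042  0.053 -2.549] turn [0.0002 0.0003 0.0008]
```

View pics/c15.png

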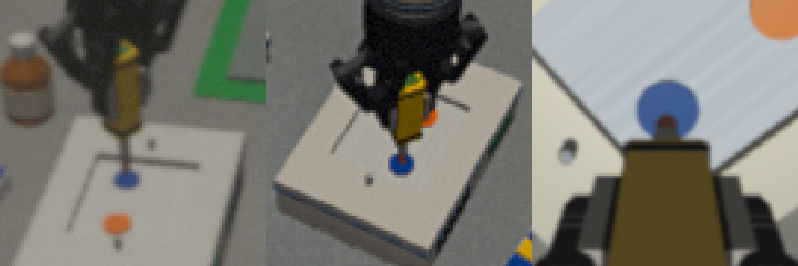

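View pics/cw15.png

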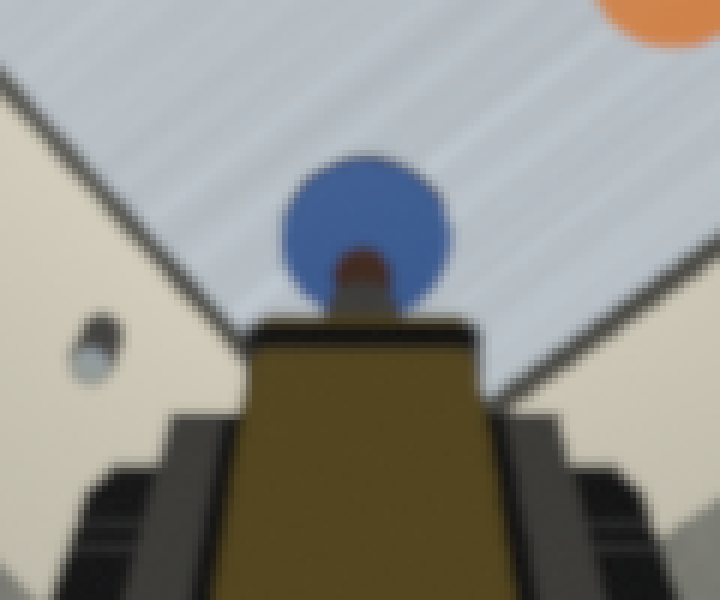

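```bash
cat > proj.py <<'E'
from h import *
def proj(f,P):
    p,d,T,vf,cx,cy=load(f);fl=192/np.tan(np.radians(vf)/2)
    C=(np.atleast_2d(P)-T[:3,3])@T[:3,:3];return np.c_[C[:,0]/C[:,2]*fl+cx,C[:,1]/C[:,2]*fl+cy]
E
python3 - <<'E'
from proj import *
f="wrist15.npz";T=load(f)[2]
t=np.array([606.3,-27.7,124.5])
print(R.from_matrix(T[:3,:3]).as_euler('xyz'))
end=t-[0,0,65.7]
th=np.linspace(0,2*np.pi,40)
rng=np.random.default_rng(0);S=rng.normal(size=(2000,3));S/=np.linalg.norm(S,axis=1)[:,None]
S=S[S[:,2]<0]
sil=proj(f,end+[0,0,4]+4*S)
print("pred tip end px",proj(f,end),"sil top",sil[:,1].min(),"cols",sil[:,0].min(),sil[:,0].max())
p=load(f)[0];H=hsv(p).astype(int)
m=((H[...,0]<14)|(H[...,0]>172))&(H[...,1]>90);m[:180]=0;m[215:]=0;m[:,:245]=0;m[:,275:]=0
v,u=np.nonzero(m);print("meas",u.min(),u.max(),v.min(),v.max(),u.mean())
b=(H[...,0]>98)&(H[...,0]<128)&(H[...,1]>130);b[:165]=0;b[215:]=0;b[:,:240]=0;b[:,280:]=0
v,u=np.nonzero(b|m);print("spot",u.min(),u.max(),v.min(),v.max())
print("spot pred",proj(f,[[606.2,-27,54]]), "ring", [proj(f,np.c_[606.2+12*np.cos(th),-27+12*np.sin(th),54+0*th]).min(0),proj(f,np.c_[606.2+12*np.cos(th),-27+12*np.sin(th),54+0*th]).max(0)])
for f,s in(("side15.npz",(606.3,-26)),("scene15.npz",(605.8,-26.3))):
    print(f,"tip pred",proj(f,end),"spot pred",proj(f,[[*s,54]]))
E
python3 - <<'E'
import cv2,numpy as np
a=np.load('side15.npz')['p'][150:210,195:255];b=np.load('scene15.npz')['p'][180:240,250:310]
cv2.imwrite('pics/z15.png',np.hstack([cv2.resize(x,(400,400),interpolation=0) for x in(a,b)])[:,:,::-1])
E
```

```text
[ 2.82663528e+00 -1.89807713e-04  1.00351914e+00]
pred tip end px [[258.46867699 202.10965254]] sil top 198.91434787742364 cols 253.53733494340855 263.40835198607357
meas 255 261 203 206 257.76190476190476
spot 246 271 187 209
spot pred [[259.10305708 199.56284612]] ring [array([244.81234091, 185.89804721]), array([273.39786121, 212.74780677])]
side15.npz tip pred [[222.46755058 188.0598597 ]] spot pred [[222.3320853  189.97692134]]
scene15.npz tip pred [[280.1848652  214.23981863]] spot pred [[280.24418017 214.78845853]]
```

View pics/z15.png

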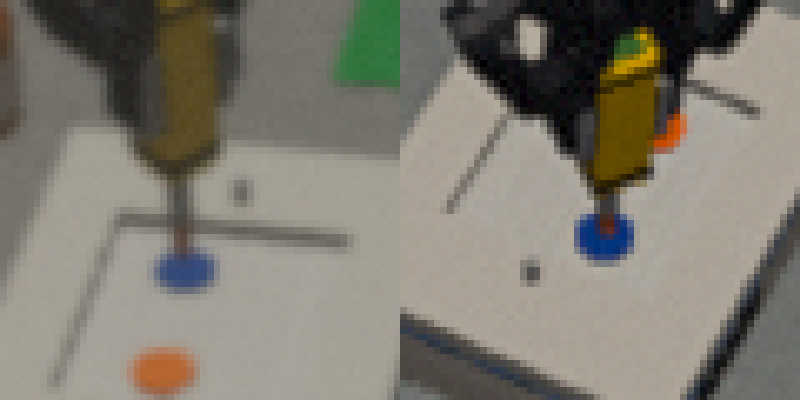

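Tip sits about 1.7 mm off along tool −x in the wrist view, and side and scene agree roughly. Correcting, then descending to first contact.

Call:
play_rows(rows=[[255,[0.1,0.03,0],[0,0,0]],[255,[0.17,0.05,0],[0,0,0]],[255,[0.17,0.05,0.2],[0,0,0]],[255,[0.17,0.05,0.3],[0,0,0]],[255,[0.17,0.05,0.3],[0,0,0]],[255,[0.17,0.05,0.3],[0,0,0]]])

```text
clock: 20.65
eef_pos: [604.8, -26.3, 121.1]
tcp_rot: [-3.141, -0.0, 2.575]
contact_force: [0.6, 0.7, -1.4]
opening: 0.272
```

```bash
python3 chk.py 16; python3 -c "
from rig import readout;from h import *
import cv2
a=np.load('side16.npz')['p'][150:210,195:255];b=np.load('scene16.npz')['p'][180:240,250:310]
cv2.imwrite('pics/z16.png',np.hstack([cv2.resize(x,(400,400),interpolation=0) for x in(a,b)])[:,:,::-1])"
```

```text
pos [604.8 -26.3 121.1] rot [-3.1415e+00 -2.0000e-04  2.5748e+00] F [ 0.6  0.7 -1.4] op 0.272 t 20.65
shift cm [-0.154  0.016 -2.886] turn [-0.0001 -0.0002  0.0008]
```

View pics/z16.png

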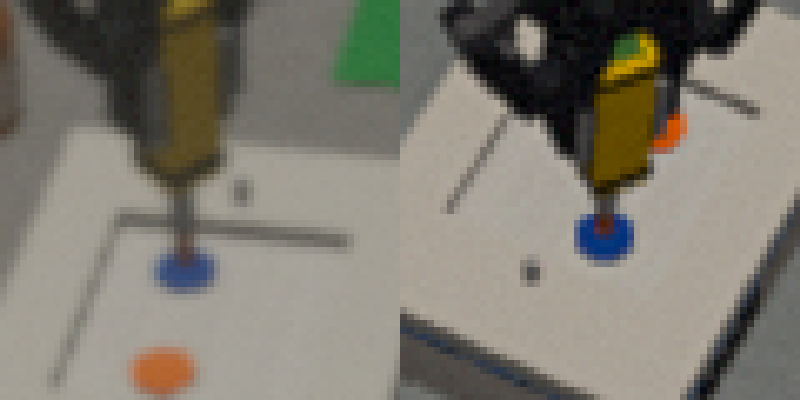

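View pics/cw16.png

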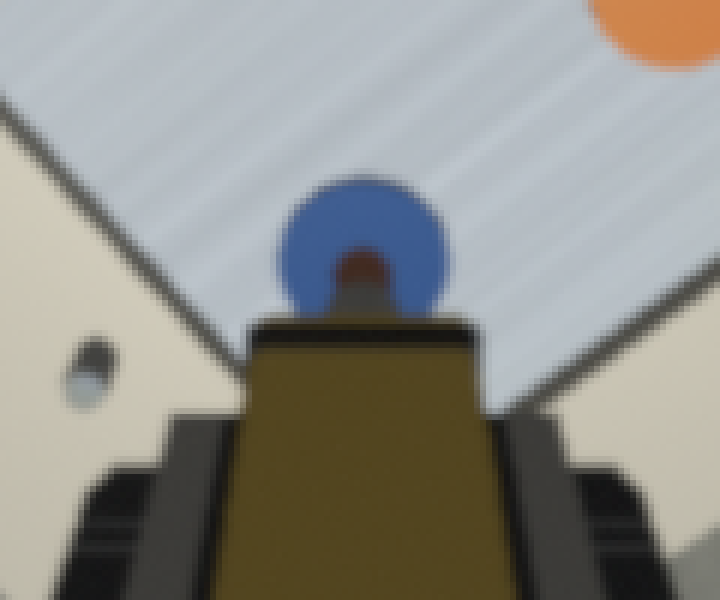

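Call:
play_rows(rows=[[255,[0.09,0.03,-0.1],[0,0,0]],[255,[0.09,0.03,-0.1],[0,0,0]],[255,[0.09,0.03,0.1],[0,0,0]],[255,[0.09,0.03,0.3],[0,0,0]],[255,[0.09,0.03,0.45],[0,0,0]],[255,[0.09,0.03,0.45],[0,0,0]],[255,[0.09,0.03,0.45],[0,0,0]],[255,[0.09,0.03,0.45],[0,0,0]]])

```text
clock: 21.47
eef_pos: [604.5, -25.6, 116.9]
tcp_rot: [3.141, 0.0, 2.575]
contact_force: [0.4, -0.8, -0.3]
opening: 0.275
```

Call:
play_rows(rows=[[255,[0,0,0.1],[0,0,0]],[255,[0,0,0.2],[0,0,0]],[255,[0,0,0.27],[0,0,0]],[255,[0,0,0.27],[0,0,0]],[255,[0,0,0.27],[0,0,0]],[255,[0,0,0.27],[0,0,0]],[255,[0,0,0.27],[0,0,0]]])

```text
clock: 22.05
eef_pos: [604.4, -25.6, 114.2]
tcp_rot: [3.141, 0.0, 2.575]
contact_force: [1.6, -0.1, 1.5]
opening: 0.274
```

```bash
python3 chk.py 17; python3 -c "
from rig import readout;from h import *
import cv2
print(readout.sense()['contact_force'],readout.sense()['eef_pos'])
a=np.load('side17.npz')['p'][150:210,195:255];b=np.load('scene17.npz')['p'][180:240,250:310]
cv2.imwrite('pics/z17.png',np.hstack([cv2.resize(x,(400,400),interpolation=0) for x in(a,b)])[:,:,::-1])"
```

```text
pos [604.4 -25.6 114.2] rot [3.1415e+00 2.0000e-04 2.5748e+00] F [ 1.6 -0.1  1.5] op 0.274 t 22.05
shift cm [-0.229 -0.025 -3.584] turn [0.0001 0.0002 0.0008]
[ 0.73298085 -0.18905568  1.17065433] [604.4090998  -25.58276044 114.14731768]
```

View pics/z17.png

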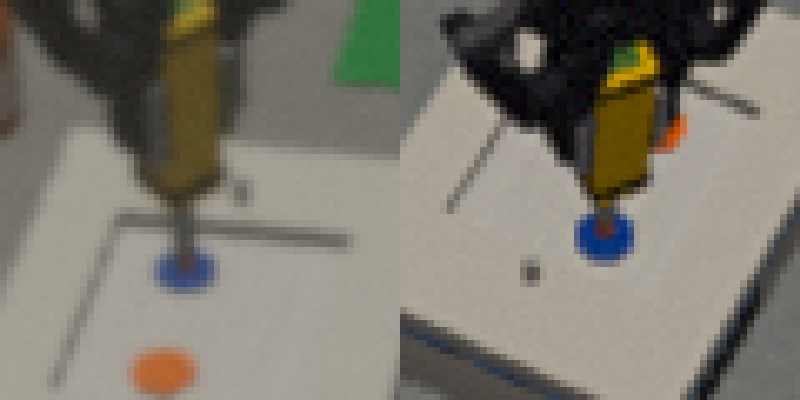

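View pics/cw17.png

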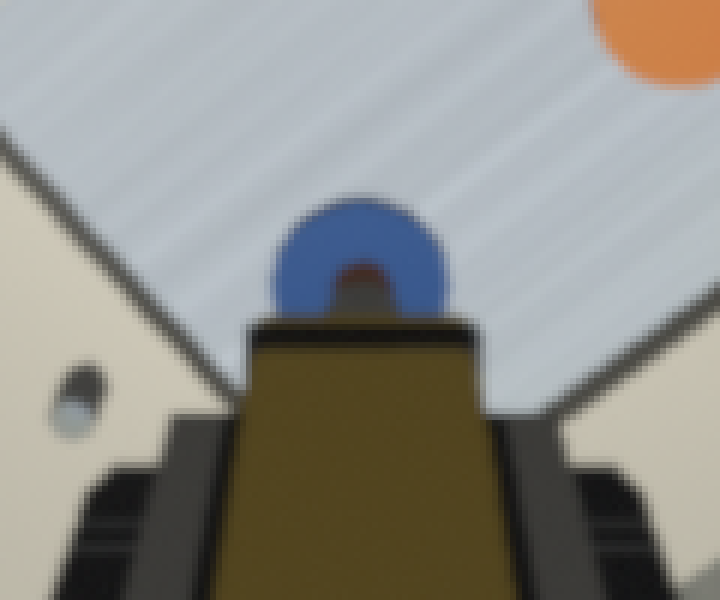

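```bash
python3 -c "
from rig import readout,grab_frame
import numpy as np
F=[];Z=[]
for i in range(16):
    grab_frame('wrist');s=readout.sense();F.append(s['contact_force']);Z.append(s['eef_pos'])
F=np.array(F);print(F.mean(0),F.std(0),np.mean(Z,0),np.std(Z,0),s['tcp_rot'],s['clock'])
"
python3 - <<'E'
import sys;sys.path.insert(0,'.')
import os;os.chdir('.')
from proj import *
# predicted copper extents for insertion q at present pose: stem end & tip, vs image
f="wrist17.npz"
for q in (3,5,6,7,9):
    z0=54+44-q
    ax=np.array([606.2,-27.0]);c=[]
    for r,z in((4.8,z0-26),(12,z0)):
        th=np.linspace(0,2*np.pi,60);P=np.c_[ax[0]+r*np.cos(th),ax[1]+r*np.sin(th),z+0*th]
        c.append(proj(f,P)[:,1].min())
    S=np.random.default_rng(0).normal(size=(4000,3));S/=np.linalg.norm(S,axis=1)[:,None]
    t=proj(f,np.array([*ax,58])+4*S[S[:,2]<0])[:,1].min()
    print(q,"stem end top row, handle base, tip top",c,t,"gap",c[0]-t)
E
```

```text
[1.47459833 0.26026282 1.05818049] [0.36319817 0.43434586 0.49892675] [604.37936038 -25.56382284 114.1125252 ] [0.02580461 0.01232641 0.01913586] [3.14154908e+00 3.22590874e-05 2.57479480e+00] 23.0
3 stem end top row, handle base, tip top [np.float64(208.6531462096031), np.float64(213.50798613906935)] 203.96803718345092 gap 4.68510902615219
5 stem end top row, handle base, tip top [np.float64(207.65047370145024), np.float64(212.300150884814)] 203.96803718345092 gap 3.682436517999321
6 stem end top row, handle base, tip top [np.float64(207.15612645354602), np.float64(211.70592945430084)] 203.96803718345092 gap 3.188089270095105
7 stem end top row, handle base, tip top [np.float64(206.66635233743466), np.float64(211.1180345117388)] 203.96803718345092 gap 2.698315153983742
9 stem end top row, handle base, tip top [np.float64(205.700271995117), np.float64(209.96082421113908)] 203.96803718345092 gap 1.7322348116660748
```

View pics/scene17.png

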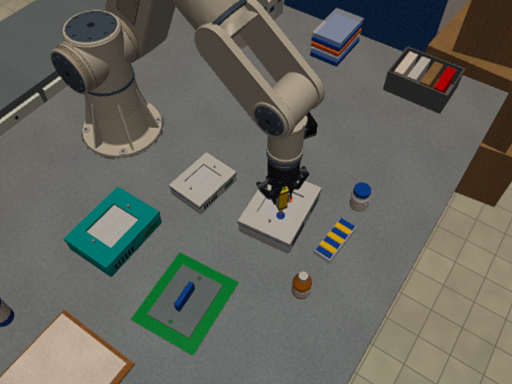

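```bash
python3 -c "
from rig import r
print(r.sign_off())"
```

```text
the job is handed in; nothing more can be done
None
```

I lifted the cover off its pins and laid it flat on the mat, then took the probe from its stand. I handed in at about 23 s with the arm still holding it upright on the blue spot; no verdict was reported.

- **Cover:** it rests about 1 mm from the mat's centre and in line with it. I let go only after feeling it touch down.
- **Probe position:** the last wrist view puts the tip within about 1 mm of the spot's centre. The tool is vertical and the pose stayed steady to within 0.03 mm over the last second of readings.
- **Tip depth:** the estimates disagree a little, all near the 6 mm half-way mark. The tool height gives about 5.6 mm, the wrist picture about 6–7 mm, and the noisy force reading about 5–7 mm.
- **Sideways force:** the force sensor also showed about 1.5 N sideways at the end, probably friction at the tip. I left it.
- **Bystanders:** the bottle, jar and pill organiser look unmoved in the last scene picture.

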